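Check the sprung slide gauge and cover it

ROBOT

A 7-joint arm with a two-finger parallel gripper is mounted at the origin on a cart in front of the work surface, level with it; the furniture and walls round the work are solid. World frame = base frame: x ahead of the robot, y to its left, z up, the work surface at z = 0. Lengths are in m, angles in rad, forces in N, time in s.
With the tool pointing down it reaches from about 0.4 to 0.85 m from the base axis. Payload 4.5 kg.
Tool frame: the origin (TCP) lies midway between the tips of the shut fingers; the grasp point (between the pads) lies 19 mm behind it; z points along the fingers, y is the line along which they close (so a half turn about z gives the same grasp; the last joint's range is limited). The gripper opens to 88 mm and grips with 3 to 60 N. Pads are 18 mm wide; open, the fingers measure 123 mm over their backs; the gripper's body (75 mm by 187 mm) begins 45 mm behind the grasp point.
Start: joints at [-1.117, 0.689, -0.195, 1.565, 0.157, 0.902, -0.215], TCP at [0.255, 0.571, 0.239] pointing down, gripper open.
Joint ranges: [-3.01, 3.01], [-0.46, 2.08], [-1.47, 1.51], [0.13, 2.56], [-1, 4.14], [0.04, 2.09], [-2.66, 2.66]. Speed limits (rad/s): [2.57, 2.57, 3.14, 3.14, 3.14, 3.14, 3.14].

INTERFACE

Orientations are given as a unit quaternion [x, y, z, w].
In Python, from plant import r, eyes, finish_job gives the robot as it stands. The module is installed in compiled form; this text tells all that it offers.
- The arm moves only by the tool move_arm, never from a script. Its argument "motion" is a list of rows, each a list of 7 numbers: the shift along the tool's x, y, z in mm, then the turn, a rotation vector about the tool's x, y, z in degrees, then the closure, from 0 (fully open) to 1 (shut). A call has 1 to 5 rows; each row is the pose to reach, as a shift and turn from the pose commanded when the call began, along the tool's axes at that moment; what a row does not reach only later rows make up. A row lasts 1/8 s, in which the tool goes at most 62.5 mm and 10.7 degrees, less where a joint would pass 70% of its speed; a pose out of reach is approached as far as the arm can. A call with a gripper value outside its range is refused whole. The fingers move at their own pace and stop on an object; "newtons" is the grip in N (left out, the last holds). Time passes only in rows, so rows that repeat a pose let the fingers close. It gives the time, the measured TCP pose, the force, the opening and the grip force at its end, in the units of the state.
- r.get_state(): the state, without advancing time (a new reading comes with each control period).
- eyes.snapshot(name): name is "scene" or "top" or "wrist"; returns a dict with "frame" (420x560x3 uint8, red, green, blue), "z_map" (420x560 float32, m along the optical axis (not along the pixel's ray), 0 where there is no reading), "intrinsics" (3x3 intrinsics, pixels), "world_to_cam" (4x4, takes a point from world to camera coordinates). Camera axes: x right, y down, z forward; pixel columns grow to the right and rows downward; lengths in m; the calibration is good to about 2 mm. A picture is of the moment at which its call begins.
- finish_job(): hands the job in; it is judged then, once.
The state is a dict: "clock": time; "q": joint angles; "qd": joint speeds; "joint_torque": joint torques, N m; "tool_pos": TCP position; "eef_rot": TCP orientation; "contact_force": force on the tool from outside, world axes, zero at the start; "moment": the same for the moment, N m; "opening": opening from 0.0 (shut) to 1.0 (fully open); "finger_force": force on a finger pad.
Only numpy, scipy, OpenCV 4.12 (cv2) and the standard library are available. Lean on these libraries where they do the work, as an engineer would, in place of code of your own. Each camera call takes 0.05 s, during which the arm holds its last target. There are 200 camera calls.

TASK

Check the sprung slide gauge: pull its handle straight out until the index on the slide stands over the notch of the brass rider, keep it there for two seconds, then ease the slide back fully home; do not pull on past the rider, let the slide snap back, or shift the rider. Then lift the upper of the two nested sheet-metal covers straight off without dragging the lower one along, and set it over the gauge (do not drop it) so that it stands flat on the table, square with the gauge, with the whole base under it. Leave the lower cover and the things standing around where they are.

Things in the scene. Friction and masses are not known exactly. Their poses are not given: they have to be found in the camera images.
- gauge: Sprung gauge fixed on the table. Origin: centre of the underside of its wooden base, 160 (x) x 60 (y) x 8 mm; own -x = pulling direction, z up. Grey spring housing at x 32 to 78 mm, 40 mm wide, top at z 42 mm; the steel slide blade leaves it towards -x, 14 mm wide, z 10 to 18 mm. Rail and rider on the +y side, lower than 28 mm. All of it stays within the base outline and below 52 mm.
- slide_grip (a point): Middle of the slide's handle, an upright wooden crossbar 12 mm thick along the gauge's x, 36 mm wide across, z 24 to 52 mm above the table (this point: 38 mm). With the slide home it is at x = -12 mm, y = 0 of the gauge, with 38 mm free between it and the housing and nothing in front; pulled, it moves to -x. Axes as the gauge's.
- slide_index (a point): Tip of the index, a dark steel blade 2 mm thick on an arm that sticks out 11 mm from the +y end of the crossbar; at y = +25 mm of the gauge, 21 mm above the table, at x = -12 mm when home. Moves with the slide and passes just over the rider. Axes as the gauge's.
- rider_notch (a point): Middle of the notch of the brass rider on the rail (y = +25 mm of the gauge, 21 mm above the table): two small jaws with a 10 mm gap along x. The index is right when its blade stands between the jaws seen from above, within 4 mm of this point along the gauge's x. The rider moves only if pushed (6 N). Axes as the gauge's.
- slide (a joint): How far the slide is pulled out, m: 0 = fully home, at most 0.056. A spring draws it home: 3 N at home plus 0.14 N per mm, with viscous damping 20 N s/m; let go, it flies back.
- rider (a joint): Where the rider stands: its notch matches a pull of 0.022 m plus this value (0 to 0.026 m at the start).
- cover_top: Upper of two alike nested aluminium covers: upside-down channel 180 mm long (x), ends open, 93 mm wide (y) over its foot lips, sides tapering 12 degrees; inside 76 mm wide at the foot, 51 at the top, 58 high. Top face at z 61 mm, on it amid a grip rib 70 (x) x 10 (y) mm up to z 81. Origin: centre at foot level, z up; half turn alike. 0.14-0.28 kg.
- cover_low: Lower cover, same shape and origin, loose on the table (0.3 kg). The upper one is nested on it, foot 23 mm above the table, resting on the lower one's rib, with under 2 mm of play at the sides.
- jar_white: White plastic jar, white lid, 61 mm across, 74 mm tall; bystander. Origin: centre of the underside.
- jar_red_lid: White jar with a red lid, 63 mm across, 80 mm tall; bystander. Origin: centre of the underside.
- thread_cone: Cone of cream thread, 65 mm across, 114 mm tall; bystander. Origin: centre of the underside.
- knob_block: Wooden printing block with a turned knob on top, 68 x 48 x 64 mm; bystander. Origin: centre of the underside.

How it is judged:
On the way, in this order (a step that is already met when the one before it is completed fails the run):
1. the slide is held out with its index over the rider's notch (within 5 mm) for 1 s (x of slide_index in the frame of rider_notch between -0.005 and 0.005 m), for 1 s.
2. the slide is back home (within 3 mm) (value of joint slide below 0.003 m), for 0.2 s.
3. the upper cover has been lifted out of the nest, the lower one still standing on the table (z of cover_top in the frame of cover_low above 0.06 m and distance of cover_low from where it was at the start of the episode below 0.02 m and angle between cover_low's own z axis and vertical below 0.08 rad), for 0.1 s.
At the end, for the whole second after the job is handed in: The slide is home (within 3 mm); the upper cover stands at rest on the table over the gauge, its foot within 4 mm of the table, its centre within 12 mm lengthways and 10 mm sideways of the gauge's, its length within 0.11 rad of the gauge's; the lower cover is upright within 20 mm of where it stood (value of joint slide below 0.003 m and x of cover_top in the frame of gauge between -0.012 and 0.012 m and y of cover_top in the frame of gauge between -0.01 and 0.01 m and height (world z) of cover_top below 0.004 m and angle between cover_top's own z axis and vertical below 0.05 rad and angle between the x axis of cover_top and the x axis of gauge, either way round below 0.11 rad and linear speed of cover_top below 0.02 m/s and distance of cover_low from where it was at the start of the episode below 0.02 m and angle between cover_low's own z axis and vertical below 0.08 rad); the robot touches nothing.
It fails at once if the slide is pulled more than 10 mm past the rider's notch, or the rider is shifted by more than 4 mm (x of slide_index in the frame of rider_notch below -0.01 m or distance of rider_notch from where it was at the start of the episode above 0.004 m).
It fails at once if the slide is let snap back (faster than 0.25 m/s) (velocity of joint slide below -0.25 m/s).
It fails at once if the lower cover is dragged up or along (more than 20 mm) or tipped (distance of cover_low from where it was at the start of the episode above 0.02 m or angle between cover_low's own z axis and vertical above 0.2 rad).
It fails at once if the upper cover is dropped (faster than 0.5 m/s out of the fingers) (linear speed of cover_top above 0.5 m/s and contact force between the fingers and cover_top below 0.1 N).
It fails at once if a bystander is moved by more than 30 mm or tipped (distance of any of jar_white, jar_red_lid, thread_cone, knob_block from where it was at the start of the episode above 0.03 m or angle between any of jar_white, jar_red_lid, thread_cone, knob_block's own z axis and vertical above 0.3 rad).
It also fails if it takes over 64 s, if anything falls off the work surface, if the arm or the gripper's body presses on something with over 40 N, if the wrist force passes 120 N, or if a joint passes its speed limit or range.

## Working session

There is one attempt and no reset: what is moved stays moved. The work goes in short steps, Python scripts to look and compute and a tool call to move; the robot and the scene stay as the last step left them, time stands still between calls to the robot, and variables do not carry over. Pictures are saved under pics/ and viewed, at most 10 in all, crops included, and the job is handed in when it is done.

Besides the shell and the picture viewer there is one more tool, called after "Emit:" as name(argument=value, ...), one argument or row to a line, values as JSON. move_arm: Moves the arm, as the interface text tells. Its arguments: {"type":"object","properties":{"motion":{"type":"array","items":{"type":"array","items":{"type":"number"}}},"newtons":{"type":"number"}},"required":["motion"]}

```bash
mkdir -p pics; cat > h.py <<'E'
import numpy as np, cv2
from scipy.spatial.transform import Rotation as R
from plant import r, eyes, finish_job
def snap(n,f=None):
    s=eyes.snapshot(n)
    if f: cv2.imwrite('pics/'+f,s['frame'][:,:,::-1])
    return s
def pts(s):
    z=s['z_map'];K=s['intrinsics'];v,u=np.mgrid[:z.shape[0],:z.shape[1]]
    c=np.stack([(u-K[0,2])/K[0,0]*z,(v-K[1,2])/K[1,1]*z,z],-1)
    M=np.linalg.inv(s['world_to_cam']);p=c@M[:3,:3].T+M[:3,3];p[z==0]=np.nan
    return p
def ray(s,u,v,h):
    K=s['intrinsics'];M=np.linalg.inv(s['world_to_cam'])
    d=M[:3,:3]@np.array([(u-K[0,2])/K[0,0],(v-K[1,2])/K[1,1],1]);o=M[:3,3]
    return o+d*(h-o[2])/d[2]
def delta(p,yaw=None):
    """mm shift in tool axes to world TCP p; yaw change (deg about tool z) to get tool y at angle yaw(deg) pointing down"""
    st=r.get_state();T=R.from_quat(st['eef_rot'])
    print('shift',np.round(T.inv().apply(np.array(p)-st['tool_pos'])*1000,1))
    if yaw is not None:
        a=np.radians(yaw);y=np.array([np.cos(a),np.sin(a),0]);z=np.array([0,0,-1.]);x=np.cross(y,z)
        for s in (1,-1):
            G=R.from_matrix(np.stack([s*x,s*y,z],1));print('turn',np.round(np.degrees((T.inv()*G).as_rotvec()),1))
E
python3 - <<'E'
from h import *
st=r.get_state();print(st)
print(np.round(R.from_quat(st['eef_rot']).as_matrix(),3))
a=snap('scene','s0.png');b=snap('top','t0.png')
for s in(a,b):print(np.round(np.linalg.inv(s['world_to_cam']),3),s['intrinsics'][0,0])
cv2.imwrite('pics/st0.png',cv2.resize(np.hstack([a['frame'],b['frame']])[:,:,::-1],None,fx=.71,fy=.71))
E
```

```text
{'clock': 0.0, 'q': array([-1.11716891,  0.68998281, -0.19450561,  1.56636232,  0.15735983,
        0.90248868, -0.21512146]), 'qd': array([-0.00020738,  0.00079189, -0.00062762, -0.000799  ,  0.00031953,
        0.00073575, -0.00087119]), 'joint_torque': array([ 8.05961122e-05, -5.27566373e+01, -1.26691192e+00, -1.53425556e+01,
       -5.25793014e-02,  6.59059049e-03,  1.74836568e-04]), 'tool_pos': array([0.25455522, 0.57011382, 0.23790569]), 'eef_rot': array([ 2.08328544e-01,  9.78058469e-01, -9.16476019e-04, -1.00604523e-04]), 'contact_force': array([ 0.26334832,  0.4737715 , -0.47811754]), 'moment': array([ 0.04910843, -0.0311272 , -0.06043711]), 'finger_force': 0.0, 'opening': 1.0018248775709}
[[-0.913  0.408 -0.001]
 [ 0.408  0.913 -0.002]
 [-0.    -0.002 -1.   ]]
[[ 0.818 -0.298  0.492 -0.029]
 [-0.575 -0.413  0.706 -0.84 ]
 [-0.007 -0.861 -0.509  0.672]
 [ 0.     0.     0.     1.   ]] 466.8780839493594
[[ 0.029 -0.998  0.05   0.482]
 [-0.999 -0.03  -0.015  0.014]
 [ 0.017 -0.049 -0.999  1.28 ]
 [ 0.     0.     0.     1.   ]] 397.3562889846172
```

View pics/t0.png

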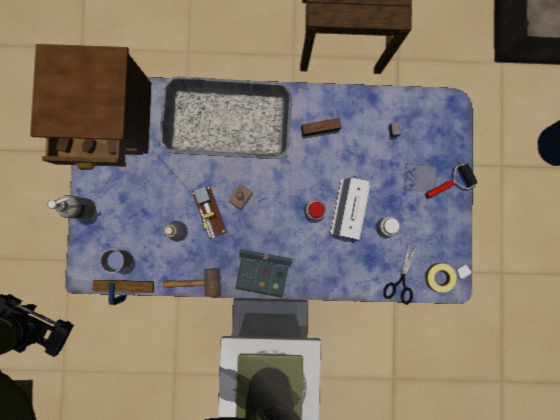

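View pics/s0.png

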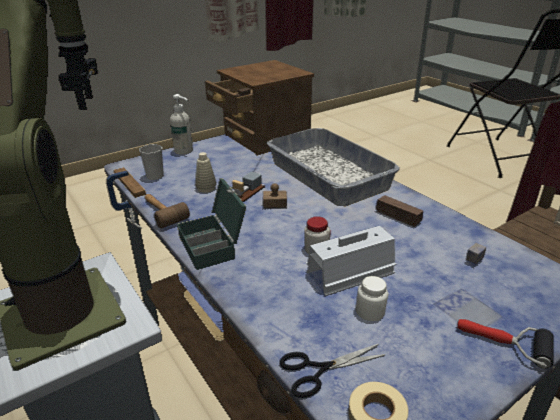

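The top view shows the gauge at about (209,212), housing to the upper left near (203,195). The nested covers are at (350,208), with the red-lid jar at (316,210), white jar (389,227), knob block (241,195) and cone (175,231) around them. The scene view agrees with this. Next I measure both.

```bash
python3 - <<'E'
from h import *
s=snap('top');p=pts(s)
def rect(m,name):
    q=p[m][:,:2].astype(np.float32);c=cv2.minAreaRect(q*1000);print(name,len(q),np.round(c[0],1),np.round(c[1],1),round(c[2],1),'z',np.round(np.nanpercentile(p[m][:,2],[2,50,98]),3), np.round(cv2.boxPoints(c)).tolist())
v,u=np.mgrid[:420,:560]
box=lambda a,b,c,d:(u>a)&(u<c)&(v>b)&(v<d)
z=p[...,2]
rect(box(325,170,376,245)&(z>.07),'covers top');rect(box(325,170,376,245)&(z>.092),'rib')
rect(box(188,180,230,240)&(z>.004),'gauge');rect(box(188,180,230,240)&(z>.033),'gauge high')
for n,b in dict(red=(300,195,327,222),white=(376,212,402,240),cone=(160,218,188,242),knob=(228,182,254,210)).items(): rect(box(*b)&(z>.02),n)
c=cv2.resize(s['frame'][165:255,150:270],None,fx=5,fy=5,interpolation=2);cv2.imwrite('pics/g0.png',c[:,:,::-1])
E
```

```text
covers top 1206 [ 566.1 -237.9] [ 61.7 180.2] 79.7 z [0.073 0.084 0.105] [[472.0, -252.0], [649.0, -284.0], [660.0, -224.0], [483.0, -191.0]]
rib 92 [ 565.4 -239.1] [11.1 69. ] 79.0 z [0.097 0.103 0.108] [[530.0, -238.0], [598.0, -251.0], [600.0, -240.0], [533.0, -227.0]]
gauge 987 [548.6 204.8] [185.  124.2] 0.5 z [0.004 0.01  0.051] [[456.0, 266.0], [457.0, 142.0], [642.0, 143.0], [641.0, 268.0]]
gauge high 243 [584.4 195.3] [97.  94.7] 25.4 z [0.035 0.042 0.055] [[520.0, 217.0], [561.0, 132.0], [649.0, 173.0], [608.0, 259.0]]
red 330 [ 558.1 -124.9] [60.8 59. ] 32.9 z [0.038 0.077 0.083] [[517.0, -117.0], [549.0, -166.0], [600.0, -133.0], [568.0, -84.0]]
white 343 [ 514.  -353.8] [60.1 54.8] 17.5 z [0.024 0.071 0.078] [[477.0, -337.0], [494.0, -389.0], [551.0, -371.0], [534.0, -319.0]]
cone 341 [481.4 302.3] [59.9 48.3] 1.1 z [0.021 0.075 0.116] [[451.0, 326.0], [452.0, 278.0], [512.0, 279.0], [511.0, 327.0]]
knob 323 [596.  110.1] [47.2 67.1] 56.8 z [0.026 0.032 0.064] [[555.0, 109.0], [611.0, 72.0], [637.0, 111.0], [581.0, 148.0]]
```

View pics/g0.png

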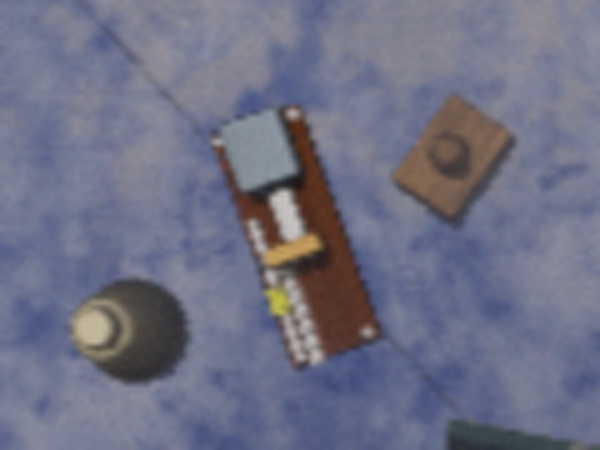

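The crop shows the gauge base corners near (213,135), (298,105), (380,330) and (300,368). The crossbar is at (295,250), with the yellow rider beyond it at (278,300). The pull direction is down in the image, towards the robot.

```bash
python3 - <<'E'
from h import *
s=snap('top')
c=[(213,135),(298,105),(380,330),(300,368)]
w=np.array([ray(s,150+a/5-.4,165+b/5-.4,.008) for a,b in c])
print(np.round(w,3)); cen=w.mean(0); ax=(w[0]+w[1]-w[2]-w[3]); yaw=np.degrees(np.arctan2(ax[1],ax[0]));print(cen,yaw)
bar=ray(s,150+295/5-.4,165+250/5-.4,.05);print(bar)
g=np.array([np.cos(np.radians(yaw)),np.sin(np.radians(yaw)),0])
t=cen-.012*g;t[2]=.20;print(t);delta(t,yaw)
E
```

```text
[[0.607 0.264 0.008]
 [0.628 0.211 0.008]
 [0.486 0.153 0.008]
 [0.46  0.203 0.008]]
[0.54512015 0.2077027  0.008     ] 22.277378704957975
[0.53320242 0.20257636 0.05      ]
[0.53401584 0.20315361 0.2       ]
shift [-404.8 -221.5   38.5]
turn [-0.1  0.  43.7]
turn [-0.000e+00 -1.000e-01 -1.363e+02]
```

Emit:
move_arm(
  motion=[
    [-60,-33,0,0,0,8,0.3],
    [-115,-62,0,0,0,18,0.6],
    [-170,-93,0,0,0,28,0.6],
    [-220,-120,0,0,0,36,0.6],
    [-270,-150,0,0,0,43.7,0.6],
  ],
  newtons=25,
)

```text
clock: 0.82
tool_pos: [0.4414, 0.3219, 0.2388]
eef_rot: [0.559, 0.829, 0.0, 0.0]
contact_force: [-0.3, -0.3, -1.0]
opening: 0.454
finger_force: 0.0
```

```bash
python3 - <<'E'
from h import *
print(r.get_state()['tool_pos']);delta([.534,.203,.2],22.3)
E
```

```text
[0.44141384 0.32187646 0.23878365]
shift [-144.9   41.4   38.8]
turn [ 0.   0.  -0.3]
turn [  0.   -0.  179.7]
```

Emit:
move_arm(
  motion=[
    [-45,13,10,0,0,0,0.6],
    [-95,27,25,0,0,0,0.6],
    [-135,39,38,0,0,0,0.6],
    [-145,41,39,0,0,0,0.6],
    [-145,41,39,0,0,0,0.6],
  ],
)

```text
clock: 1.45
tool_pos: [0.5328, 0.2052, 0.1997]
eef_rot: [0.558, 0.83, 0.0, -0.0]
contact_force: [-0.2, 1.0, -0.4]
opening: 0.397
finger_force: 0.0
```

```bash
python3 - <<'E'
from h import *
s=snap('wrist','w1.png')
print(np.round(np.linalg.inv(s['world_to_cam']),3),s['intrinsics'][0,0], r.get_state()['tool_pos'])
E
```

```text
[[ 0.926  0.358  0.121  0.502]
 [ 0.377 -0.877 -0.297  0.283]
 [-0.     0.321 -0.947  0.347]
 [ 0.     0.     0.     1.   ]] 377.1236180924305 [0.53232153 0.20653308 0.19993693]
```

View pics/w1.png

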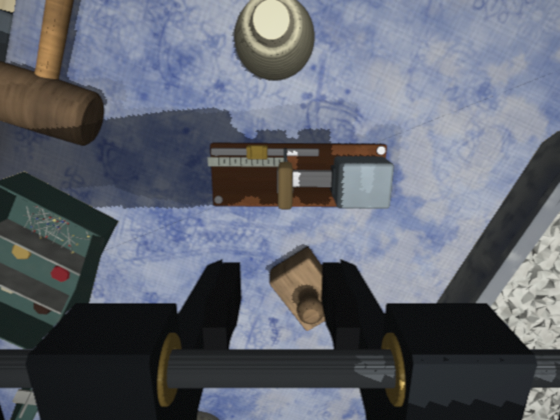

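The wrist view shows the gauge level in the image: base corners (211,143) to (390,207), crossbar (286,186) and rider (257,153). I measure these with the depth map and rays.

```bash
cat > m.py <<'E'
from h import *
def gauge(s):
    p=pts(s);f=s['frame'];hsv=cv2.cvtColor(f,cv2.COLOR_RGB2HSV)
    z=p[...,2]; return p,hsv,z
E
python3 - <<'E'
from m import *
s=snap('wrist');p,hsv,z=gauge(s)
v,u=np.mgrid[:420,:560];roi=(u>195)&(u<410)&(v>125)&(v<220)
m=roi&(z>.005)&(z<.012)
c=cv2.minAreaRect((p[m][:,:2]*1000).astype(np.float32));print('base',np.round(c[0],1),np.round(c[1],1),c[2])
b=cv2.boxPoints(c);print(b)
yaw=np.radians([c[2],c[2]-90][int(c[1][0]<c[1][1])]);print('yaw',np.degrees(yaw))
C=np.array([*c[0],0])/1000;Rg=R.from_euler('z',yaw)
g=Rg.inv().apply((p-C).reshape(-1,3)).reshape(p.shape)*1000
def rng(m,n):print(n,m.sum(),np.round(np.nanpercentile(g[m],[2,50,98],axis=0),1).tolist())
bar=roi&(z>.046);rng(bar,'bar')
rng(roi&(z>.036)&(g[...,0]>20),'housing')
y=roi&(hsv[...,0]>19)&(hsv[...,0]<32)&(hsv[...,1]>120)&(v<165);rng(y,'rider')
print(hsv[152,257],hsv[186,286],hsv[185,240])
cv2.imwrite('pics/w2.png',cv2.resize(s['frame'][130:220,200:400],None,fx=4,fy=4,interpolation=2)[:,:,::-1])
E
```

```text
base [546.6 209.5] [161.5  60.4] 21.775848388671875
[[460.35358 207.61794]
 [482.7713  151.50117]
 [632.7598  211.41899]
 [610.3421  267.53577]]
yaw 21.775848388671875
bar 603 [[-16.2, -15.8, 48.6], [-10.7, 1.8, 52.9], [-5.4, 17.7, 54.5]]
housing 2543 [[33.3, -18.2, 38.8], [55.2, 1.9, 43.2], [77.3, 19.7, 44.7]]
rider 269 [[-43.5, 17.9, 12.9], [-35.2, 24.3, 16.9], [-27.0, 29.0, 23.0]]
[ 22 158 126] [ 20 111 106] [ 11 156  49]
```

View pics/w2.png

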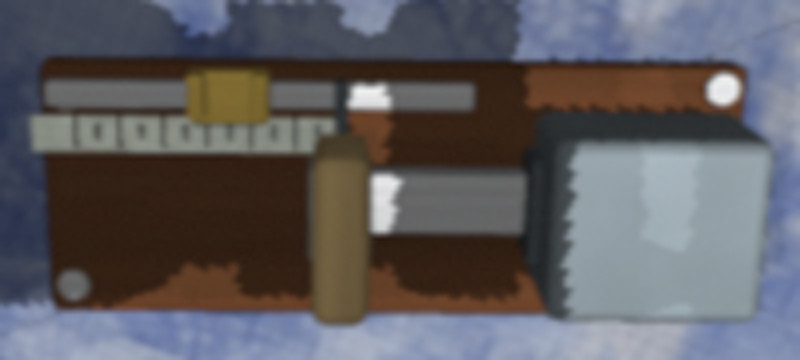

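The crop shows the dark index blade at about (341,105) and the brass rider from 186 to 271, notch middle near 229.

```bash
python3 - <<'E'
from m import *
s=snap('wrist')
C=np.array([.5466,.2095,0]);Rg=R.from_euler('z',22.0,degrees=True)
for n,u,v in (('idx',341,105),('notch',229,95),('riderL',186,95),('riderR',271,95)):
    print(n,np.round(Rg.inv().apply(ray(s,200+u/4-.4,130+v/4-.4,.021)-C)*1000,1))
t=C+Rg.apply([-.0115,0.001,0]);t[2]=.025;print(t);delta(t,22.0)
E
```

```text
idx [-10.5  23.4  21. ]
notch [-34.9  25.4  21. ]
riderL [-44.3  25.4  21. ]
riderR [-25.7  25.5  21. ]
[0.53556278 0.20611921 0.025     ]
shift [ -2.7   2.7 175.1]
turn [ 0.  -0.1  0.4]
turn [ 1.000e-01  0.000e+00 -1.796e+02]
```

Emit:
move_arm(
  motion=[
    [-2.7,2.7,45,0,0,0.4,0.6],
    [-2.7,2.7,95,0,0,0.4,0.6],
    [-2.7,2.7,140,0,0,0.4,0.6],
    [-2.7,2.7,170,0,0,0.4,0.6],
    [-2.7,2.7,174,0,0,0.4,0.6],
  ],
)

```text
clock: 2.22
tool_pos: [0.5346, 0.2049, 0.0243]
eef_rot: [0.559, 0.829, -0.001, -0.001]
contact_force: [0.3, 0.4, -0.3]
opening: 0.401
finger_force: 0.0
```

Emit:
move_arm(
  motion=[
    [0,0,0,0,0,0,0.6],
    [0,0,0,0,0,0,0.8],
    [0,0,0,0,0,0,1],
    [0,0,0,0,0,0,1],
    [0,0,0,0,0,0,1],
  ],
  newtons=25,
)

```text
clock: 2.85
tool_pos: [0.537, 0.2038, 0.0267]
eef_rot: [0.56, 0.828, 0.001, 0.0]
contact_force: [-1.3, 0.0, 7.2]
opening: 0.147
finger_force: 25.0
```

```bash
python3 - <<'E'
from h import *
st=r.get_state();print(st['tool_pos'],st['opening'],st['finger_force'],st['contact_force'])
s=snap('wrist','w3.png');print(np.round(R.from_quat(st['eef_rot']).as_matrix()[:,1],3))
E
```

```text
[0.53704465 0.20381905 0.02668176] 0.14719086488492256 25.002172887325287 [-1.29418289  0.01691384  7.23887358]
[0.928 0.372 0.001]
```

View pics/w3.png

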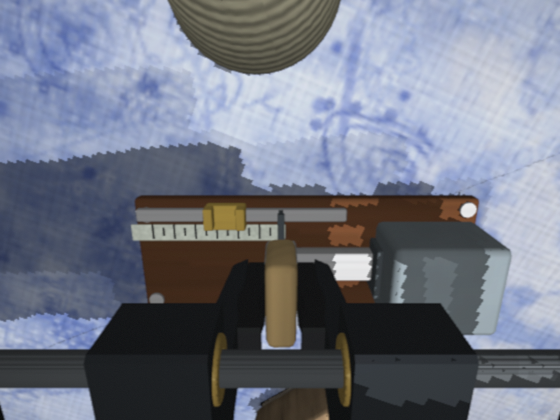

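Gripped: the crossbar is between the pads, the index is at about (281,222) and the rider spans 204–246 (middle 225, 217). I work out the pull.

```bash
python3 - <<'E'
from h import *
s=snap('wrist')
Rg=R.from_euler('z',22.0,degrees=True)
a=[Rg.inv().apply(ray(s,u,v,.021))*1000 for u,v in((281,218),(225,217),(204,217),(246,217))]
for x in a[1:]:print(np.round(x-a[0],1))
cv2.imwrite('pics/w4.png',cv2.resize(s['frame'][190:250,190:300],None,fx=6,fy=6,interpolation=2)[:,:,::-1])
E
```

```text
[-24.2   0.6   0. ]
[-33.3   0.6   0. ]
[-15.1   0.5   0. ]
```

View pics/w4.png

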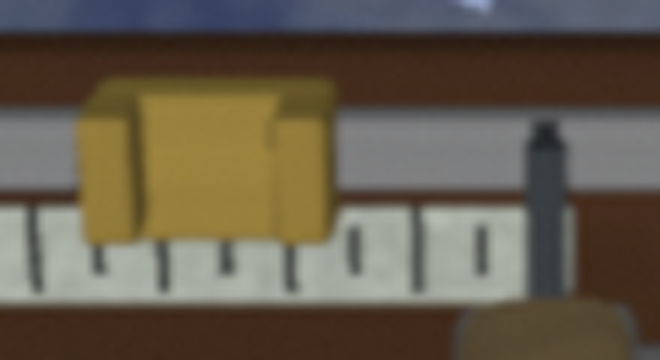

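The crop shows the rider jaws at 80–135 and 275–335, and the index at 545. The notch middle at 205 confirms a pull of about 24 mm.

Emit:
move_arm(
  motion=[
    [0,-4,0,0,0,0,1],
    [0,-8,0,0,0,0,1],
    [0,-12,0,0,0,0,1],
    [0,-16,0,0,0,0,1],
    [0,-20,0,0,0,0,1],
  ],
)

```text
clock: 3.58
tool_pos: [0.5209, 0.1974, 0.0267]
eef_rot: [0.56, 0.828, 0.003, 0.002]
contact_force: [5.9, 1.6, 5.1]
opening: 0.152
finger_force: 25.0
```

Emit:
move_arm(
  motion=[
    [0,-2,0,0,0,0,1],
    [0,-4,0,0,0,0,1],
    [0,-4,0,0,0,0,1],
  ],
)

```text
clock: 3.95
tool_pos: [0.5172, 0.1959, 0.0266]
eef_rot: [0.56, 0.828, 0.003, 0.002]
contact_force: [6.0, 2.5, 3.7]
opening: 0.15
finger_force: 25.0
```

```bash
python3 - <<'E'
from h import *
st=r.get_state();print(st['tool_pos'],st['opening'],st['finger_force'],st['contact_force'],np.linalg.norm(st['tool_pos'][:2]-[.53704,.20382]))
s=snap('wrist')
cv2.imwrite('pics/w5.png',cv2.resize(s['frame'][180:260,200:360],None,fx=5,fy=5,interpolation=2)[:,:,::-1])
E
```

```text
[0.51723105 0.19593084 0.02664797] 0.15011900356242658 25.013229846954346 [5.95576155 2.46126237 3.72589287] 0.02132213321978117
```

View pics/w5.png

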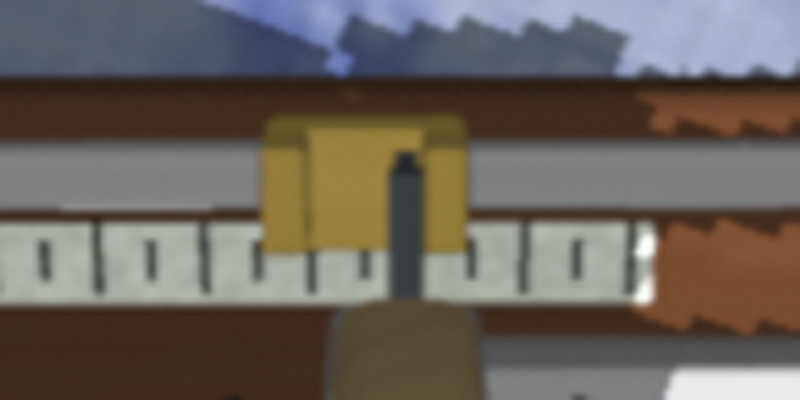

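The index is at 405 and the notch gap spans 308–424 (middle 366). It is about 3.5 mm short, so I nudge it on and hold.

Emit:
move_arm(
  motion=[
    [0,-1.8,0,0,0,0,1],
    [0,-3.5,0,0,0,0,1],
    [0,-3.5,0,0,0,0,1],
    [0,-3.5,0,0,0,0,1],
    [0,-3.5,0,0,0,0,1],
  ],
)

```text
clock: 4.62
tool_pos: [0.5144, 0.1948, 0.0267]
eef_rot: [0.56, 0.828, 0.003, 0.002]
contact_force: [4.5, 2.6, 4.5]
opening: 0.15
finger_force: 25.0
```

```bash
python3 - <<'E'
from h import *
st=r.get_state();print(st['tool_pos'],st['opening'],st['contact_force'],np.linalg.norm(st['tool_pos'][:2]-[.53704,.20382]))
s=snap('wrist')
c=s['frame'][180:260,200:360];g=cv2.cvtColor(c,cv2.COLOR_RGB2HSV)
for row in (34,36,38,40,44):
  w=c[row,48:100].astype(int);y=np.where((w[:,0]-w[:,2]>60))[0]+48;d=np.where(w.sum(1)<220)[0]+48;print(row,y.tolist(),d.tolist())
E
```

```text
[0.51443133 0.19478285 0.02667045] 0.1498293687637833 [4.49271958 2.61437518 4.47614966] 0.024347935548917402
34 [60, 61, 62, 63, 64, 65, 66, 67, 68, 69, 70, 71, 72, 73, 74, 75, 76, 77, 85, 86, 87, 88, 89, 90, 91, 92, 93, 94, 95, 96, 97, 98, 99] [78, 79, 80, 81, 82, 83]
36 [60, 61, 62, 63, 64, 65, 66, 67, 68, 69, 70, 71, 72, 73, 74, 75, 76, 85, 86, 87, 88, 89, 90, 91, 92, 93, 94, 95, 96, 97, 98, 99] [78, 79, 80, 81, 82, 83]
38 [60, 61, 62, 63, 64, 65, 66, 67, 68, 69, 70, 71, 72, 73, 74, 75, 76, 85, 86, 87, 88, 89, 90, 91, 92, 93, 94, 95, 96, 97, 98, 99] [78, 79, 80, 81, 82, 83]
40 [60, 61, 62, 63, 64, 65, 66, 67, 68, 69, 70, 71, 72, 73, 74, 75, 76, 85, 86, 87, 88, 89, 90, 91, 92, 93, 94, 95, 96, 97, 98, 99] [78, 79, 80, 81, 82, 83]
44 [60, 61, 62, 63, 64, 65, 66, 67, 68, 69, 70, 71, 72, 73, 74, 75, 76, 85, 86, 87, 88, 89, 90, 91, 92, 93, 94, 95, 96, 97, 98, 99] [78, 79, 80, 81, 82, 83]
```

The index now stands centred in the notch (80.5 in a rider span of 60 to about 101). Holding for more than 2 s.

Emit:
move_arm(
  motion=[
    [0,0,0,0,0,0,1],
    [0,0,0,0,0,0,1],
    [0,0,0,0,0,0,1],
    [0,0,0,0,0,0,1],
    [0,0,0,0,0,0,1],
  ],
)

```text
clock: 5.3
tool_pos: [0.5144, 0.1948, 0.0267]
eef_rot: [0.56, 0.828, 0.003, 0.002]
contact_force: [5.9, 2.5, 3.8]
opening: 0.15
finger_force: 25.0
```

Emit:
move_arm(
  motion=[
    [0,0,0,0,0,0,1],
    [0,0,0,0,0,0,1],
    [0,0,0,0,0,0,1],
    [0,0,0,0,0,0,1],
    [0,0,0,0,0,0,1],
  ],
)

```text
clock: 5.92
tool_pos: [0.5144, 0.1948, 0.0267]
eef_rot: [0.56, 0.828, 0.003, 0.002]
contact_force: [6.7, 3.2, 4.3]
opening: 0.148
finger_force: 25.0
```

Emit:
move_arm(
  motion=[
    [0,0,0,0,0,0,1],
    [0,0,0,0,0,0,1],
    [0,0,0,0,0,0,1],
    [0,0,0,0,0,0,1],
    [0,0,0,0,0,0,1],
  ],
)

```text
clock: 6.55
tool_pos: [0.5144, 0.1948, 0.0267]
eef_rot: [0.56, 0.828, 0.003, 0.002]
contact_force: [6.7, 2.9, 4.0]
opening: 0.147
finger_force: 25.0
```

Emit:
move_arm(
  motion=[
    [0,4,0,0,0,0,1],
    [0,8,0,0,0,0,1],
    [0,12,0,0,0,0,1],
    [0,16,0,0,0,0,1],
    [0,20,0,0,0,0,1],
  ],
)

```text
clock: 7.18
tool_pos: [0.5314, 0.2016, 0.0267]
eef_rot: [0.56, 0.828, 0.002, 0.001]
contact_force: [3.3, 1.9, 7.3]
opening: 0.151
finger_force: 25.0
```

Emit:
move_arm(
  motion=[
    [0,4,0,0,0,0,1],
    [0,7,0,0,0,0,1],
    [0,8.5,0,0,0,0,1],
    [0,8.5,0,0,0,0,1],
    [0,8.5,0,0,0,0,1],
  ],
)

```text
clock: 7.8
tool_pos: [0.537, 0.2038, 0.0266]
eef_rot: [0.56, 0.828, -0.0, -0.0]
contact_force: [-0.8, 0.3, 9.9]
opening: 0.151
finger_force: 25.0
```

The slide is back at the start pose, with no spring force left on the wrist. I release it and rise.

Emit:
move_arm(
  motion=[
    [0,0,0,0,0,0,0.8],
    [0,0,0,0,0,0,0.6],
    [0,0,0,0,0,0,0.6],
    [0,0,-15,0,0,0,0.6],
    [0,0,-50,0,0,0,0.6],
  ],
)

```text
clock: 8.43
tool_pos: [0.5363, 0.2035, 0.0757]
eef_rot: [0.56, 0.828, -0.001, -0.001]
contact_force: [0.7, 0.7, 0.1]
opening: 0.403
finger_force: 0.0
```

Emit:
move_arm(
  motion=[
    [0,0,-55,0,0,0,0.6],
    [0,0,-115,0,0,0,0.6],
    [0,0,-150,0,0,0,0.6],
    [0,0,-170,0,0,0,0.3],
    [0,0,-170,0,0,0,0.3],
  ],
)

```text
clock: 9.05
tool_pos: [0.5382, 0.2042, 0.2479]
eef_rot: [0.56, 0.828, 0.002, 0.001]
contact_force: [-0.8, -0.4, -0.2]
opening: 0.602
finger_force: 0.0
```

```bash
python3 - <<'E'
from m import *
s=snap('wrist');p,hsv,z=gauge(s)
v,u=np.mgrid[:420,:560];roi=(u>150)&(u<460)&(v>100)&(v<235)
print(r.get_state()['tool_pos'])
m=roi&(z>.005)&(z<.012);m=cv2.morphologyEx(m.astype(np.uint8),cv2.MORPH_OPEN,np.ones((3,3)))>0
c=cv2.minAreaRect((p[m][:,:2]*1000).astype(np.float32));print('base',np.round(c[0],1),np.round(c[1],1),c[2])
C=np.array([.5466,.2095,0]);Rg=R.from_euler('z',22.0,degrees=True)
g=Rg.inv().apply((p-C).reshape(-1,3)).reshape(p.shape)*1000
b=roi&(z>.047)&(abs(g[...,0])<30)&(abs(g[...,1])<25);print('bar',np.round(np.nanpercentile(g[b],[2,50,98],axis=0),1).tolist())
h=roi&(z>.038)&(z<.046)&(g[...,0]>28);c=cv2.minAreaRect(g[h][:,:2].astype(np.float32));print('housing',c)
a=np.radians(-10.3)
t=[.5655,-.2385,.22];print('cover');delta(t,-10.3+90)
E
```

```text
[0.53741871 0.20389787 0.24645059]
base [546.6 209.5] [162.2  59.7] 21.849994659423828
bar [[-16.8, -16.1, 50.0], [-11.1, 1.0, 52.8], [-5.5, 17.5, 54.5]]
housing ((105.0996322631836, -18.03050994873047), (50.5032958984375, 159.3828125), 69.8742904663086)
cover
shift [-421.1 -138.6   26.2]
turn [  0.1   0.  -57.9]
turn [ 0.000e+00 -1.000e-01  1.221e+02]
```

Emit:
move_arm(
  motion=[
    [-57,-19,0,0,0,-9,0.2],
    [-114,-38,0,0,0,-18,0.2],
    [-171,-57,0,0,0,-27,0.2],
    [-228,-75,0,0,0,-36,0.2],
    [-285,-94,0,0,0,-45,0.2],
  ],
)

```text
clock: 9.72
tool_pos: [0.5553, -0.0973, 0.2444]
eef_rot: [0.198, 0.98, 0.0, -0.001]
contact_force: [0.4, 0.6, -0.0]
opening: 0.801
finger_force: 0.0
```

```bash
python3 - <<'E'
from h import *
print(r.get_state()['q']);delta([.5655,-.2385,.22],79.7)
E
```

```text
[ 0.27294636  0.60973506 -0.30122295  1.74134003  0.23188462  0.82809435
  1.03703518]
shift [ -64.3 -126.2   24.2]
turn [ -0.   -0.2 -12.5]
turn [ -0.2   0.  167.5]
```

Emit:
move_arm(
  motion=[
    [-25,-50,8,0,0,-6,0.2],
    [-50,-98,16,0,0,-12.5,0.2],
    [-64,-126,24,0,0,-12.5,0.2],
    [-64,-126,24,0,0,-12.5,0.2],
    [-64,-126,24,0,0,-12.5,0.2],
  ],
)

```text
clock: 10.35
tool_pos: [0.5653, -0.2345, 0.221]
eef_rot: [0.092, 0.996, 0.001, -0.001]
contact_force: [1.2, 1.3, 0.6]
opening: 0.801
finger_force: 0.0
```

```bash
python3 - <<'E'
from m import *
print(r.get_state()['tool_pos'])
s=snap('wrist','c1.png');p,hsv,z=gauge(s)
ok=np.hypot(p[...,0]-.5655,p[...,1]+.2385)<.12
m=ok&(z>.096)&(z<.115)&(np.hypot(p[...,0]-.5655,p[...,1]+.2385)<.05)
c=cv2.minAreaRect((p[m][:,:2]*1000).astype(np.float32));print('rib',m.sum(),c,np.nanmedian(p[m][:,2]))
m=ok&(z>.080)&(z<.090);c=cv2.minAreaRect((p[m][:,:2]*1000).astype(np.float32));print('top',m.sum(),c,np.nanmedian(p[m][:,2]))
E
```

```text
[ 0.56534845 -0.23453943  0.22100161]
rib 1224 ((568.5513305664062, -240.28811645507812), (9.567111015319824, 69.5619125366211), 79.36759185791016) 0.10504688963121808
top 16640 ((577.3314819335938, -195.1376953125), (150.1978759765625, 180.21595764160156), 79.70952606201172) 0.08517609674893489
```

View pics/c1.png

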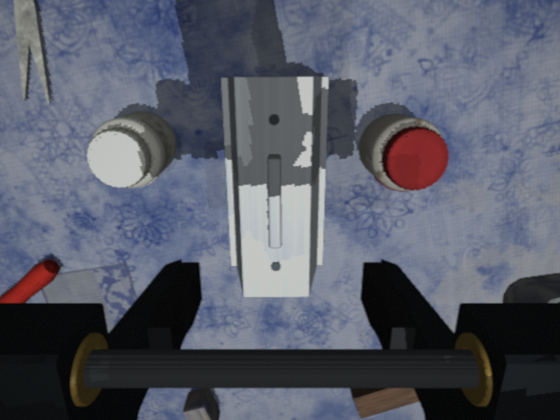

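The wrist view shows the rib between (274,155) and (274,247), clear of both jars. Depth puts the rib top at 0.105 m and the top face at 0.085 m.

```bash
python3 - <<'E'
from h import *
delta([.567,-.2397,.088],79.5)
E
```

```text
shift [ -2.4  -5.5 133.4]
turn [ 0.1 -0.   0. ]
turn [ 1.0e-01  2.0e-01 -1.8e+02]
```

Emit:
move_arm(
  motion=[
    [-2.4,-5.5,30,0,0,0,0.5],
    [-2.4,-5.5,75,0,0,0,0.5],
    [-2.4,-5.5,110,0,0,0,0.5],
    [-2.4,-5.5,127,0,0,0,0.6],
    [-2.4,-5.5,133,0,0,0,0.6],
  ],
)

```text
clock: 11.02
tool_pos: [0.5672, -0.2412, 0.0884]
eef_rot: [0.092, 0.996, 0.0, -0.0]
contact_force: [-0.1, -0.2, 0.5]
opening: 0.399
finger_force: 0.0
```

Emit:
move_arm(
  motion=[
    [0,0,0,0,0,0,0.6],
    [0,0,0,0,0,0,0.8],
    [0,0,0,0,0,0,1],
    [0,0,0,0,0,0,1],
    [0,0,0,0,0,0,1],
  ],
  newtons=40,
)

```text
clock: 11.65
tool_pos: [0.5676, -0.2418, 0.0894]
eef_rot: [0.092, 0.996, 0.0, 0.001]
contact_force: [0.5, 2.4, 6.0]
opening: 0.109
finger_force: 39.9
```

```bash
python3 - <<'E'
from h import *
st=r.get_state();print(st['tool_pos'],st['opening'],st['finger_force'],st['contact_force'],st['moment'])
delta([.567,-.2397,.088],79.5)
E
```

```text
[ 0.56763886 -0.24177807  0.08940105] 0.10912258264096676 39.90290701389313 [0.51926707 2.37700109 5.96190514] [0.49495761 0.00624973 0.03726914]
shift [1.  1.9 1.4]
turn [ 0.   0.1 -0.1]
turn [ 1.000e-01 -1.000e-01  1.799e+02]
```

Gripped on the rib. I lift slowly and straight up.

Emit:
move_arm(
  motion=[
    [0,0,-2,0,0,0,1],
    [0,0,-5,0,0,0,1],
    [0,0,-9,0,0,0,1],
    [0,0,-14,0,0,0,1],
    [0,0,-19,0,0,0,1],
  ],
)

```text
clock: 12.28
tool_pos: [0.5668, -0.2427, 0.1081]
eef_rot: [0.093, 0.996, -0.0, -0.0]
contact_force: [0.6, -0.2, -2.5]
opening: 0.109
finger_force: 39.9
```

```bash
python3 - <<'E'
from h import *
st=r.get_state();print(st['contact_force'],st['moment'])
b=snap('scene','l1.png');cv2.imwrite('pics/l1.png',cv2.resize(b['frame'][190:320,270:430],None,fx=4,fy=4)[:,:,::-1])
E
```

```text
[ 0.58379809 -0.21237531 -2.53643852] [ 0.05540916  0.00717    -0.02888662]
```

View pics/l1.png

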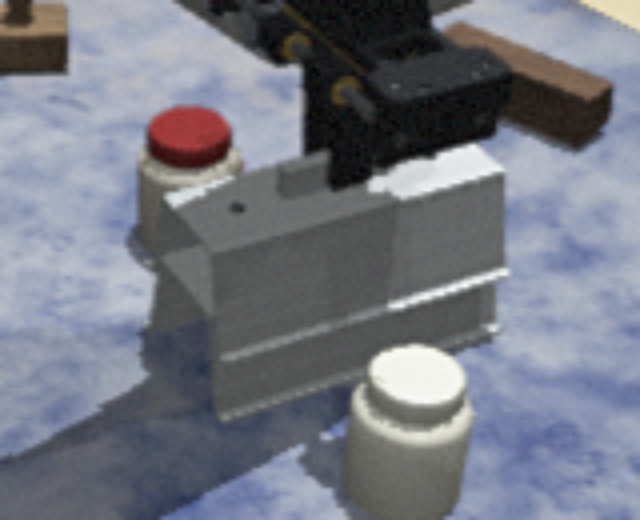

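The picture shows the upper cover rising while the lower one stands, foot line from (220,415) to (495,330). The 2.5 N load is one cover's weight. I continue up.

Emit:
move_arm(
  motion=[
    [0,0,-8,0,0,0,1],
    [0,0,-18,0,0,0,1],
    [0,0,-30,0,0,0,1],
    [0,0,-45,0,0,0,1],
    [0,0,-60,0,0,0,1],
  ],
)

```text
clock: 12.95
tool_pos: [0.5671, -0.2424, 0.169]
eef_rot: [0.093, 0.996, -0.0, 0.0]
contact_force: [0.3, -0.3, -2.3]
opening: 0.107
finger_force: 39.9
```

Emit:
move_arm(
  motion=[
    [0,0,-15,0,0,0,1],
    [0,0,-30,0,0,0,1],
    [0,0,-40,0,0,0,1],
    [0,0,-45,0,0,0,1],
    [0,0,-45,0,0,0,1],
  ],
)

```text
clock: 13.58
tool_pos: [0.5669, -0.2424, 0.2128]
eef_rot: [0.093, 0.996, 0.0, 0.0]
contact_force: [-0.1, 0.1, -2.6]
opening: 0.106
finger_force: 39.9
```

```bash
python3 - <<'E'
from m import *
st=r.get_state();print(st['contact_force'],st['tool_pos'])
# where the rib/cover sits in the gripper: top face from the wrist camera
s=snap('wrist');p,hsv,z=gauge(s);v,u=np.mgrid[:420,:560]
m=(abs(z-np.float32(st['tool_pos'][2]-.004))<.006)&(np.hypot(p[...,0]-.567,p[...,1]+.24)<.11)&(v<290)
c=cv2.minAreaRect((p[m][:,:2]*1000).astype(np.float32));print('top',m.sum(),c,np.nanmedian(p[m][:,2]))
for d in (0,.01,.02,.03,.04):
  k=(abs(z-(.081-.0))<.0) 
t=snap('top');q=pts(t);k=(np.hypot(q[...,0]-.5655,q[...,1]+.2385)<.12)&(q[...,2]>.05)&(q[...,2]<.065);print('low top visible',k.sum())
delta([.5473,.2103,.215],112)
E
```

```text
[-0.06839282  0.09620534 -2.57152887] [ 0.5669318  -0.24243866  0.21280837]
top 26899 ((527.680419921875, -234.33767700195312), (58.14686965942383, 97.76359558105469), 79.33233642578125) 0.20871594932511273
low top visible 109
shift [102.6 441.3  -2.6]
turn [  0.   -0.1 -32.7]
turn [-1.000e-01 -0.000e+00  1.473e+02]
```

Emit:
move_arm(
  motion=[
    [5,22,0,0,0,-2,1],
    [15,65,0,0,0,-6,1],
    [26,110,0,0,0,-10,1],
    [36,155,0,0,0,-14,1],
    [46,200,0,0,0,-18,1],
  ],
)

```text
clock: 14.3
tool_pos: [0.5578, -0.0338, 0.2126]
eef_rot: [-0.067, 0.998, 0.001, -0.0]
contact_force: [1.0, 0.1, -2.1]
opening: 0.109
finger_force: 39.9
```

```bash
python3 - <<'E'
from m import *
st=r.get_state();print(st['contact_force'],st['tool_pos'],st['q'])
# lower cover as seen by the top camera
t=snap('top');q=pts(t);d=np.hypot(q[...,0]-.5655,q[...,1]+.2385)<.11
k=d&(q[...,2]>.052);c=cv2.minAreaRect((q[k][:,:2]*1000).astype(np.float32));print('low',k.sum(),c)
k=k&(q[...,2]>.07);print('rib',cv2.minAreaRect((q[k][:,:2]*1000).astype(np.float32)),np.nanmedian(q[k][:,2]))
delta([.5473,.2103,.215],112)
E
```

```text
[ 1.04739941  0.11776547 -2.12462404] [ 0.55778325 -0.03381524  0.21262144] [ 0.23455738  0.65975968 -0.42870886  1.78855688  0.37108924  0.77423159
  1.32103822]
low 1103 ((566.5186767578125, -249.70205688476562), (179.99510192871094, 134.85958862304688), 29.578428268432617)
rib ((558.210205078125, -289.26416015625), (111.53764343261719, 68.75863647460938), 81.52503204345703) 0.07988765715197876
shift [-23.9 233.7   0.3]
turn [  0.5   0.1 -13.7]
turn [  0.2  -0.7 166.3]
```

Emit:
move_arm(
  motion=[
    [-4,45,0,0,0,-3,1],
    [-9,92,0,0,0,-6,1],
    [-14,140,0,0,0,-9,1],
    [-19,185,0,0,0,-12,1],
    [-23,220,0,0,0,-13.7,1],
  ],
)

```text
clock: 14.98
tool_pos: [0.5516, 0.1877, 0.2127]
eef_rot: [-0.185, 0.983, 0.001, -0.0]
contact_force: [0.8, -0.1, -2.5]
opening: 0.108
finger_force: 39.9
```

Emit:
move_arm(
  motion=[
    [-1,9,0,0,0,0,1],
    [-1,13,0,0,0,0,1],
    [-1,13,0,0,0,0,1],
    [-1,13,0,0,0,0,1],
  ],
)

```text
clock: 15.48
tool_pos: [0.5499, 0.1946, 0.2126]
eef_rot: [-0.182, 0.983, -0.001, -0.0]
contact_force: [-0.1, 0.5, -2.7]
opening: 0.109
finger_force: 39.9
```

```bash
python3 - <<'E'
from m import *
st=r.get_state();print(st['contact_force'],st['moment'],st['tool_pos'])
s=snap('wrist');p,hsv,z=gauge(s);v,u=np.mgrid[:420,:560]
T=st['tool_pos']
m=(abs(z-np.float32(T[2]-.004))<.006)&(np.hypot(p[...,0]-T[0],p[...,1]-T[1])<.11)&(v<290)
c=cv2.minAreaRect((p[m][:,:2]*1000).astype(np.float32));print('top',m.sum(),c,np.nanmedian(p[m][:,2]))
A=p[m]-np.nanmean(p[m],0);print('normal',np.linalg.svd(A,full_matrices=False)[2][2])
t=snap('top');q=pts(t);d=np.hypot(q[...,0]-.5655,q[...,1]+.2385)<.11
w=R.from_euler('z',10.4,degrees=True).apply((q-[.5655,-.2385,0]).reshape(-1,3)).reshape(q.shape)
k=(q[...,2]>.055)&(abs(w[...,0])<.1)&(abs(w[...,1])<.045);print('low',cv2.minAreaRect((q[k][:,:2]*1000).astype(np.float32)))
delta([.5473,.2103,.215],112)
E
```

```text
[-0.11287434  0.46866368 -2.65519942] [0.05858527 0.00937984 0.00730281] [0.54987771 0.19459363 0.21264466]
top 26887 ((512.2435302734375, 180.67559814453125), (97.43115997314453, 58.299076080322266), 20.976177215576172) 0.20857650288674237
normal [-0.00590242  0.01161487 -0.99991512]
low ((566.0672607421875, -239.18682861328125), (58.6829719543457, 180.4260711669922), 79.6106185913086)
shift [-3.  15.1 -2.3]
turn [-0.  -0.  -1.1]
turn [ -0.    0.  178.9]
```

The lower cover has not moved (566, −239), and the upper one sits centred and level in the grip. I align over the gauge and descend.

Emit:
move_arm(
  motion=[
    [-1,8,0,0,0,-1.1,1],
    [-1.8,15,0,0,0,-1.1,1],
    [-1.8,15,0,0,0,-1.1,1],
    [-1.8,15,15,0,0,-1.1,1],
    [-1.8,15,35,0,0,-1.1,1],
  ],
)

```text
clock: 16.2
tool_pos: [0.5461, 0.2105, 0.1768]
eef_rot: [-0.192, 0.981, -0.0, 0.0]
contact_force: [0.4, -0.5, -2.5]
opening: 0.11
finger_force: 39.9
```

```bash
python3 - <<'E'
from h import *
delta([.5462,.2099,.078],112)
E
```

```text
shift [ 0.2 -0.6 98.8]
turn [-0.   0.   0.1]
turn [  -0.    -0.  -179.9]
```

Emit:
move_arm(
  motion=[
    [0,0,18,0,0,0,1],
    [0,0,36,0,0,0,1],
    [0,0,54,0,0,0,1],
    [0,0,72,0,0,0,1],
    [0,0,85,0,0,0,1],
  ],
)

```text
clock: 16.82
tool_pos: [0.5457, 0.2108, 0.0914]
eef_rot: [-0.192, 0.981, -0.0, -0.0]
contact_force: [-0.2, -0.3, -1.9]
opening: 0.111
finger_force: 39.9
```

Emit:
move_arm(
  motion=[
    [0,0,5,0,0,0,1],
    [0,0,10,0,0,0,1],
    [0,0,15,0,0,0,1],
    [0,0,19,0,0,0,1],
    [0,0,19,0,0,0,1],
  ],
)

```text
clock: 17.45
tool_pos: [0.5458, 0.2109, 0.0736]
eef_rot: [-0.192, 0.981, -0.0, -0.0]
contact_force: [0.2, 0.2, -1.6]
opening: 0.107
finger_force: 39.9
```

Emit:
move_arm(
  motion=[
    [0,0,2,0,0,0,1],
    [0,0,3,0,0,0,1],
    [0,0,4,0,0,0,1],
    [0,0,5,0,0,0,1],
    [0,0,5,0,0,0,1],
  ],
)

```text
clock: 18.08
tool_pos: [0.5459, 0.2109, 0.0687]
eef_rot: [-0.192, 0.981, 0.0, -0.0]
contact_force: [-0.5, -0.7, -2.4]
opening: 0.111
finger_force: 39.9
```

Emit:
move_arm(
  motion=[
    [0,0,1,0,0,0,1],
    [0,0,2,0,0,0,1],
    [0,0,2.5,0,0,0,1],
    [0,0,2.5,0,0,0,1],
  ],
)

```text
clock: 18.58
tool_pos: [0.5457, 0.2114, 0.0667]
eef_rot: [-0.192, 0.981, 0.0, 0.0]
contact_force: [-2.4, 1.2, 4.1]
opening: 0.112
finger_force: 39.9
```

```bash
cat > chk.py <<'E'
from m import *
st=r.get_state();T=st['tool_pos'];print(T,st['contact_force'],st['moment'])
s=snap('wrist');p,hsv,z=gauge(s);v,u=np.mgrid[:420,:560]
C=np.array([.5473,.2103,0]);Rg=R.from_euler('z',22.0,degrees=True)
g=Rg.inv().apply((p-C).reshape(-1,3)).reshape(p.shape)*1000
m=(abs(z-.062)<.008)&(abs(g[...,0])<110)&(abs(g[...,1])<50)&(v<300)
c=cv2.minAreaRect(g[m][:,:2].astype(np.float32));print('top in gauge frame',m.sum(),c,np.nanmedian(p[m][:,2]))
A=p[m]-np.nanmean(p[m],0);print('normal',np.linalg.svd(A,full_matrices=False)[2][2])
E
python3 chk.py
```

```text
[0.54573514 0.21143243 0.06669699] [-2.40809934  1.17928402  4.06268477] [ 0.09563781  0.45963514 -0.00452518]
top in gauge frame 27141 ((-37.112281799316406, 2.0565032958984375), (105.69937896728516, 58.664031982421875), 0.06452645361423492) 0.06256708075320883
normal [ 4.59076172e-04 -5.52345336e-03  9.99984640e-01]
```

The foot is on the table, level, about 2 mm off laterally. I release and withdraw.

Emit:
move_arm(
  motion=[
    [0,0,0,0,0,0,0.9],
    [0,0,0,0,0,0,0.75],
    [0,0,0,0,0,0,0.6],
    [0,0,0,0,0,0,0.6],
    [0,0,-10,0,0,0,0.6],
  ],
)

```text
clock: 19.25
tool_pos: [0.5455, 0.2105, 0.0759]
eef_rot: [-0.192, 0.981, -0.0, -0.001]
contact_force: [0.0, 1.2, -0.3]
opening: 0.4
finger_force: 0.0
```

Emit:
move_arm(
  motion=[
    [0,0,-30,0,0,0,0.6],
    [0,0,-80,0,0,0,0.6],
    [0,0,-130,0,0,0,0.6],
    [0,0,-150,0,0,0,0.6],
    [0,0,-150,0,0,0,0.6],
  ],
)

```text
clock: 19.88
tool_pos: [0.5468, 0.2114, 0.2283]
eef_rot: [-0.192, 0.981, 0.001, 0.002]
contact_force: [-0.5, -0.3, -0.4]
opening: 0.397
finger_force: 0.0
```

```bash
python3 chk.py; python3 - <<'E'
from h import *
t=snap('top');q=pts(t)
w=R.from_euler('z',10.4,degrees=True).apply((q-[.5655,-.2385,0]).reshape(-1,3)).reshape(q.shape)
k=(q[...,2]>.055)&(abs(w[...,0])<.1)&(abs(w[...,1])<.045);print('low',cv2.minAreaRect((q[k][:,:2]*1000).astype(np.float32)))
E
```

```text
[0.54683628 0.21138157 0.22833451] [-0.51840817 -0.30157794 -0.37848305] [0.01596827 0.03027492 0.00250752]
top in gauge frame 12941 ((0.08437347412109375, 1.4247493743896484), (179.78863525390625, 59.81378173828125), 0.11271274089813232) 0.06222054758404949
normal [ 3.67849805e-04 -1.04656392e-03 -9.99999385e-01]
low ((565.8021850585938, -239.2093505859375), (58.652191162109375, 179.88027954101562), 79.53778839111328)
```

The cover is centred on the gauge (0.1 and 1.4 mm off), level and square, and the lower cover has not moved. Handing in.

```bash
python3 -c "from plant import finish_job; print(finish_job())"
```

```text
the job is handed in; nothing more can be done
None
```

I handed the job in at about 20 s on the robot's clock; no verdict came back, but by my measurements every step was met: the index was held centred on the notch for over 2 s, the slide was eased home, and the upper cover stands flat and square over the gauge (within about 1.5 mm) with the lower cover where it was.

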